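# Load the texture roller and lift out the roller cassette

### The arm

A 6-joint arm with a two-finger parallel gripper is mounted at the origin on the work surface. World frame = base frame: x ahead of the robot, y to its left, z up, the work surface at z = 0. Lengths are in mm, angles in degrees, forces in N, time in s.
With the tool pointing down it reaches from about 250 to 775 mm from the base axis. Payload 8.9 kg.
Tool frame: the origin (TCP) lies at the very end of the fingers, on their centre line; the grasp point (between the pads) lies 19 mm behind it; z points along the fingers, y is the line along which they close (so a half turn about z gives the same grasp; the last joint's range is limited). The gripper opens to 85 mm and grips with 20 to 120 N. Pads are 22 mm wide; open, the fingers measure 114 mm over their backs; the gripper's body (76 mm by 85 mm) begins 54 mm behind the grasp point. The pads swing forward as they close: fully open they stand 13 mm farther back than shut.
Start: joints at [-83.669, 16.656, -8.789, 64.555, 0, 82.019], TCP at [129.787, -508.703, 231.305] pointing down, gripper open.
Joint ranges: [-144.48, 144.48], [-52.06, 99.96], [-74.48, 78.29], [-112.23, 115.85], [-86.99, 84.42], [-180, 180]. Speed limits (degrees/s): [127.2, 127.2, 159.86, 180, 180, 180].

### API

Orientations are given as a 3x3 rotation matrix whose columns are the frame's x, y, z axes.
In Python, from bench import robot gives the robot as it stands.
- The arm moves only by the shell command python3 -m jog 'ROWS' [OPENING]. ROWS is JSON, one flat list of numbers, 6 for each row, row after row: the shift along the tool's x, y, z as a fraction of full scale, then the turn, a rotation vector about the tool's x, y, z as a fraction of full scale. A call has 1 to 20 rows; each row shifts and turns the commanded pose from where the row before left it, along the tool's axes as they then stand; what a row does not reach is not made up. Full scale, the value 1, is 25 mm for a shift and 0.5 rad for a turn. A row lasts 1/12 s, in which the tool goes at most 41.7 mm and 7.16 degrees, less where a joint would pass 70% of its speed; a pose out of reach is approached as far as the arm can. A call with a number of a shift or a turn outside -1 to 1 is refused whole. A call with a gripper value outside its range is refused whole. OPENING is the gripper command: -1 is shut, 1 is fully open, values between are in proportion, set as the call begins (- or left out, the last holds). The fingers move at their own pace and stop on an object; the grip force is fixed at half the most. Time passes only in rows, so rows that do not move let the fingers close. It gives the time, the measured TCP pose, the force, the opening and the grip force at its end, in the units of the state.
- robot.state(): the state, without advancing time (a new reading comes with each control period).
- robot.grab_frame(name): name is "scene" or "top"; returns a dict with "color" (480x640x3 uint8, blue, green, red), "depth" (480x640 float32, mm along the optical axis (not along the pixel's ray), 0 where there is no reading), "K" (3x3 intrinsics, pixels), "dist" ([k1, k2, p1, p2, k3] as OpenCV has them; the pictures are not rectified), "rvec" (rotation vector, rad) and "tvec" (3), from world to camera coordinates, as OpenCV has them. Camera axes: x right, y down, z forward; pixel columns grow to the right and rows downward; lengths in mm; the calibration is good to about 2 mm. A picture is of the moment at which its call begins.
- robot.sign_off(): hands the job in; it is judged then, once.
Trained networks look in the newest picture that a camera, given by its name, has taken for a name from the list of things; names that differ only in an ending like _2 or _b are one class to them, and where a whole thing is asked for, a point or a joint stands for the part that bears it (a point fixed in the world has none). Each returns a list of dicts, best first, with "score" (0 to 1); they miss things now and then, are a little off and sometimes report something else, mostly with a low value. They report only what shows in the picture. A call takes as long as a camera call. They do not tell look-alikes from the thing itself.
- robot.silhouettes(camera, name): "mask" (480x640 bool, what is visible of it) and "rect" ([centre column, centre row, width, height] as shares, 0 to 1, of the picture: columns of its width, rows of its height, round what is visible of it).
- robot.landmark_of(camera, name): "at" ([column, row] as shares, 0 to 1, of the picture: columns of its width, rows of its height: a listed point, or the origin of a listed thing).
The state is a dict: "time_s": time; "joints": joint angles; "dq": joint speeds; "joint_efforts": joint torques, N m; "tcp_pos": TCP position; "orientation": TCP orientation; "wrist_force": force on the tool from outside, world axes, zero at the start; "wrist_torque": the same for the moment, N m; "finger_gap": finger opening in mm; "grip_force": force on a finger pad.
Only numpy, scipy, OpenCV 4.12 (cv2) and the standard library are available. Lean on these libraries where they do the work, as an engineer would, in place of code of your own. Each camera call takes 0.05 s, during which the arm holds its last target. There are 200 camera calls.

### The job

Take the loose wooden roller from its rest, press it straight down past the red sprung jaws into the empty fork of the docked cassette until it is fully home with both jaws shut over it, and let go of it. Then pinch the two orange side catches together, lift the cassette out of its dock, and finish while still holding it by the pinched catches, level and still, at least 10 cm above where it stood, the roller in its fork. Leave everything else on the table alone.

Things in the scene. Friction and masses are not known exactly. Their poses are not given: they have to be found in the camera images.
- roller_mid (a point): Centre of the loose wooden texture roller: round rod, 16 mm diameter, 120 mm long, about 45 g, dark pattern rings, smooth middle 36 mm long; x axis along the rod, both ends alike. At the start it lies level on the wooden rest, axis 41 mm above the table, carried 40 mm either side of its middle; beside its middle only the rest's 8 mm high foot.
- rest: Fixed wooden rest with two V notches 80 mm apart, foot 110 x 60 x 8 mm; origin at the centre of its underside, x axis along the roller that lies on it.
- dock: Fixed aluminium dock, 200 (x) x 112 (y) mm, plate 12 mm thick; origin at the centre of its underside. The cassette stands on the plate, axes parallel to the dock's, locked by the lugs of its two catches under blue ledges (ledges and their blocks up to 38 mm above the table, 33 to 51 mm either side of the middle in y; low lips elsewhere, up to 22 mm).
- cassette: Loose grey cassette carrying two rollers, 172 (x) x 80 (y) mm, about 0.36 kg; origin at the centre of its underside, 12 mm above the table while docked. White forks at both ends: the one at -x holds a roller fixed for good (axis 62 mm from the middle, 45 mm up, not to be taken out); the one at +x is empty. In the middle a 26 x 30 mm block, 58 mm high, between two orange catches.
- cassette_grip (a point): Point midway between the two orange catches at pinching height, 46 mm above the cassette's underside (58 mm above the table while docked); cassette's axes: y from catch_right to catch_left, z up. Catches: upright plates 26 mm long (x), outer faces 31 mm either side of this point (50 mm across when fully pinched), tops 14 mm above it; beside them free down to 20 mm below it.
- fork_seat (a point): Where the centre of the loose roller comes to rest when home in the empty fork, roller along this point's y (cassette's axes). On the cassette, 62 mm from its middle in +x, 45 mm up (57 mm above the table while docked). Prongs 8 mm thick, 34 mm either side in y, slots 18 mm wide, open upwards, tips 27 mm above this point; between the prong pairs free for fingers to 37 mm below it.
- jaw_left (a joint): Red sprung jaw over the empty fork's slot on the cassette's +y side, hinged on the slot's +x side: 0 closed, up to 0.75 rad aside. The roller pushed straight down swings both jaws aside (under 15 N in all); they snap shut over it when it is home and do not let it out upwards.
- jaw_right (a joint): The same on the cassette's -y side.
- catch_left (a joint): Orange catch on the cassette's +y side: travel inwards, 0 at rest, 0.006 m fully pinched; a spring of 2.4 to 4.8 N pushes it out. Its lug is free of the dock's ledge beyond about 0.004 m.
- catch_right (a joint): The same on the cassette's -y side.
- paint_bottle: Bystander: white plastic bottle with a blue cap, 36 mm diameter, 85 mm tall; origin at the centre of its underside.
- glaze_jar: Bystander: amber glass jar with a white cap, 60 mm diameter, 70 mm tall; origin at the centre of its underside.
- clay_bowl: Bystander: terracotta bowl, 100 mm diameter, 42 mm tall; origin at the centre of its underside.
- water_cup: Bystander: white ceramic cup, 68 mm diameter, 75 mm tall; origin at the centre of its underside.
- clay_house: Bystander: little terracotta house with a red roof, about 66 x 60 x 80 mm; origin at the centre of its underside.
- clay_tile: Bystander: blue glazed tile, 90 x 90 x 8 mm; origin at the centre of its underside.
- brush_grip (a point): Bystander: brush lying down, 190 mm long; this point is on its handle.
Things that resemble listed ones, but are neither listed nor needed, are in the scene too. What is shaped like the part that bears roller_mid but green is not meant.

How it is judged (in metres and radians):
On the way, in this order (a step that is already met when the one before it is completed fails the run):
1. the roller is home in the empty fork, both jaws shut over it, the fingers off it, the cassette still locked down in the dock (x of roller_mid in the frame of fork_seat between -0.004 and 0.004 m and y of roller_mid in the frame of fork_seat between -0.015 and 0.015 m and z of roller_mid in the frame of fork_seat between -0.004 and 0.004 m and angle between the x axis of roller_mid and the y axis of fork_seat, either way round below 0.12 rad and value of joint each of jaw_left, jaw_right below 0.12 rad and contact force between the fingers and roller below 0.05 N and z of cassette_grip in the frame of dock below 0.064 m and value of joint each of catch_left, catch_right below 0.003 m), for 0.2 s.
2. both side catches are pinched in by the fingers (value of joint each of catch_left, catch_right above 0.004 m and contact force between the fingers and cassette above 3 N), for 0.2 s.
At the end, for the whole second after the job is handed in: Cassette held by the fingers, both catches pinched over 4 mm, 90 mm or more above its docked height, level within 0.3 rad, under 0.03 m/s, off the dock; roller within 4 mm of the fork seat (15 mm lengthwise), parallel within 0.12 rad, jaws shut (under 0.12 rad), fingers off the roller (all of step 2 and z of cassette_grip in the frame of dock above 0.148 m and angle between cassette_grip's own z axis and vertical below 0.3 rad and contact force between cassette and dock below 0.05 N and contact force between the fingers and roller below 0.05 N and linear speed of cassette below 0.03 m/s and x of roller_mid in the frame of fork_seat between -0.004 and 0.004 m and y of roller_mid in the frame of fork_seat between -0.015 and 0.015 m and z of roller_mid in the frame of fork_seat between -0.004 and 0.004 m and angle between the x axis of roller_mid and the y axis of fork_seat, either way round below 0.12 rad and value of joint each of jaw_left, jaw_right below 0.12 rad); the arm keeps its last pose, push and grip.
It fails at once if a bystander is pushed more than 30 mm from its place (distance of any of paint_bottle, glaze_jar, clay_bowl, water_cup, clay_house, clay_tile, brush_grip from where it was at the start of the episode above 0.03 m).
It fails at once if an upright bystander is tipped over (angle between any of paint_bottle, glaze_jar, clay_bowl, water_cup, clay_house, clay_tile's own z axis and vertical above 0.6 rad).
It fails at once if the roller is dropped on the table (height (world z) of roller_mid below 0.02 m).
It also fails if it takes over 61 s, if anything falls off the work surface, if the arm or the gripper's body presses on something with over 40 N, if the wrist force passes 120 N, or if a joint passes its speed limit or range.

## Working session

There is one attempt and no reset: what is moved stays moved. The work goes in short steps, Python scripts to look and compute and a shell command to move; the robot and the scene stay as the last step left them, time stands still between calls to the robot, and variables do not carry over. Pictures are saved under pics/ and viewed, at most 10 in all, crops included, and the job is handed in when it is done.

```bash
mkdir -p pics; cat > h.py <<'E'
import numpy as np,cv2
from bench import robot
def cam(n):
    f=robot.grab_frame(n); f['R']=cv2.Rodrigues(np.array(f['rvec'],float))[0]; f['t']=np.array(f['tvec'],float).reshape(3); return f
def ray(f,px):
    u=cv2.undistortPoints(np.array([[px]],float),np.array(f['K'],float),np.array(f['dist'],float))[0,0]
    return -f['R'].T@f['t'], f['R'].T@np.array([u[0],u[1],1.])
def at_z(f,px,z):
    o,d=ray(f,px); return o+d*(z-o[2])/d[2]
def proj(f,P):
    return cv2.projectPoints(np.array(P,float).reshape(-1,1,3),np.array(f['rvec'],float),np.array(f['tvec'],float),np.array(f['K'],float),np.array(f['dist'],float))[0].reshape(-1,2)
E
python3 - <<'E'
from h import *
for c in ['top','scene']:
    f=cam(c); cv2.imwrite(f'pics/{c}0.png',f['color'])
    print(c,'campos',(-f['R'].T@f['t']).round())
    for n,z in [('roller_mid',41),('rest',0),('dock',0),('cassette',12),('cassette_grip',58),('fork_seat',57),('paint_bottle',0),('glaze_jar',0),('clay_bowl',0),('water_cup',0),('clay_house',0),('clay_tile',0),('brush_grip',8)]:
        for r in robot.landmark_of(c,n)[:3]:
            px=np.array(r['at'])*[640,480]
            print(n,round(r['score'],2),px.round(),at_z(f,px,z).round(1)[:2])
print(robot.state())
E
```

```text
top campos [ 291.   -2. 1399.]
roller_mid 0.58 [406. 308.] [ 376.5 -281.4]
roller_mid 0.49 [384. 254.] [ 537.5 -227.8]
rest 0.68 [379. 252.] [ 552.6 -217.7]
dock 0.91 [231. 280.] [477.2 234.8]
cassette 0.82 [232. 277.] [484.8 232.2]
cassette_grip 0.89 [228. 278.] [476.3 234.4]
fork_seat 0.95 [221. 256.] [541.4 255.7]
paint_bottle 0.7 [310. 246.] [578.6  -6.5]
glaze_jar 0.57 [302. 193.] [749.6  16.3]
clay_bowl 0.95 [160. 230.] [639.8 459. ]
clay_bowl 0.58 [170. 297.] [430.  419.5]
water_cup 0.78 [170. 296.] [433.3 417.9]
clay_house 0.59 [429. 211.] [ 681.4 -383.8]
clay_tile 0.91 [463. 296.] [ 410.8 -464.4]
clay_tile 0.33 [382. 254.] [ 545.1 -228.3]
scene campos [1032.  503. 1070.]
roller_mid 0.74 [313. 160.] [ 402.  -262.3]
roller_mid 0.6 [281. 191.] [ 535.5 -233. ]
rest 0.89 [282. 206.] [ 545.9 -219.9]
dock 0.83 [423. 306.] [488.8 228.2]
dock 0.23 [498. 353.] [450.9 413.3]
cassette 0.96 [429. 305.] [482.5 239. ]
cassette_grip 0.98 [428. 293.] [485.6 229.7]
fork_seat 0.63 [414. 317.] [551.4 249.1]
fork_seat 0.35 [454. 426.] [663.8 452.5]
paint_bottle 0.83 [326. 265.] [583.9  -3.3]
gla
[... 455 characters left out ...]
3e-03,  8.20186943e+01]), 'dq': array([-0.0134415 , -0.01111491, -0.02851974, -0.01118557, -0.05022826,
       -0.04207305]), 'joint_efforts': array([ 2.91242628e-03, -5.37032926e+01,  3.31636512e+01,  2.13226995e-03,
       -5.86324700e-05, -1.17375097e-05]), 'tcp_pos': array([ 129.78270525, -508.70302194,  231.30508581]), 'orientation': array([[ 9.68961884e-01,  2.47210168e-01, -1.74969495e-05],
       [ 2.47210168e-01, -9.68961884e-01, -1.45518385e-05],
       [-2.05512396e-05,  9.77475301e-06, -1.00000000e+00]]), 'wrist_force': array([-1.08641481,  0.01227517, -0.64745047]), 'wrist_torque': array([ 0.02075673,  0.01792361, -0.0130433 ]), 'grip_force': 0.0, 'finger_gap': 85.8597648662374}
```

```bash
python3 - <<'E'
import cv2,numpy as np
t=cv2.imread('pics/top0.png'); s=cv2.imread('pics/scene0.png')
r=lambda a:cv2.resize(a,(400,300),interpolation=cv2.INTER_CUBIC)
a=np.hstack([r(t[225:330,340:480]),r(t[230:335,165:305])])
b=np.hstack([r(s[110:230,220:380]),r(s[240:360,340:500])])
cv2.imwrite('pics/crop0.png',np.vstack([a,b]))
E
```

```text
(no output)
```

View pics/crop0.png

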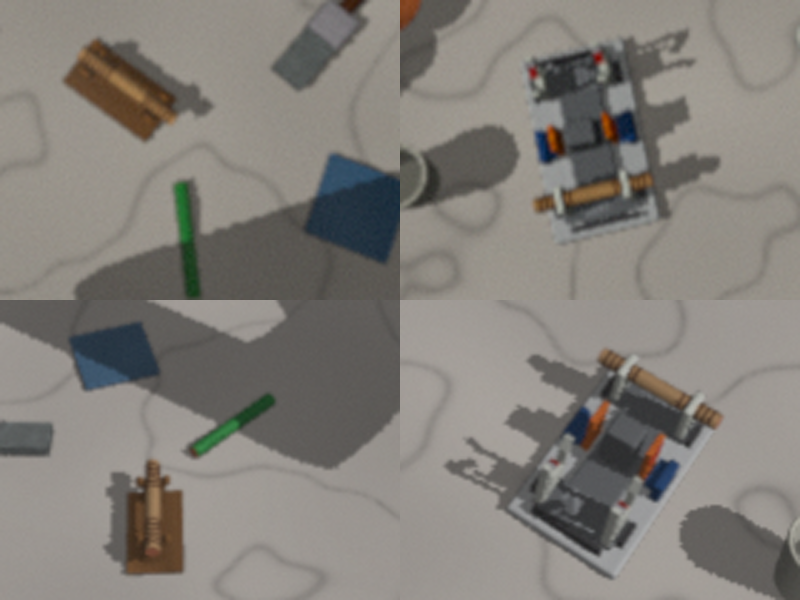

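View pics/scene0.png

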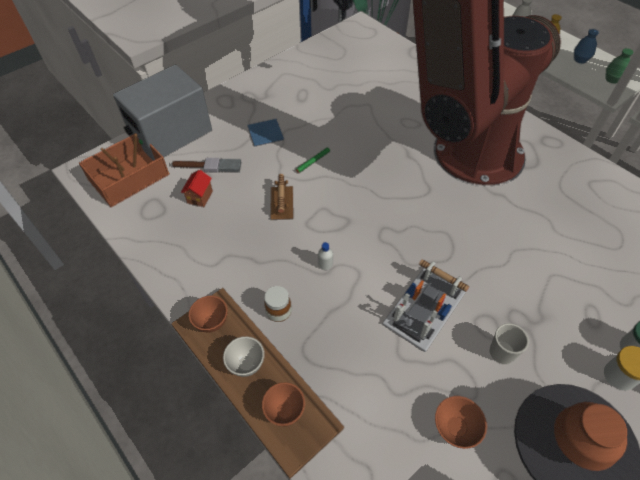

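The scene shows two roller-like rods. The green one, at top px (406,308) and scene (313,160), lies on the table, so it is the decoy. The wooden one with rings, at top (384,254) and scene (281,191), lies on the wooden rest, so it is the right one; the crop confirms this. The cassette is at top (230,278), with its red jaws (empty fork) on the far +x side.

```bash
cat > m.py <<'E'
from h import *
def world(f,mask):
    v,u=np.nonzero(mask&(f['depth']>0)); z=f['depth'][v,u].astype(float)
    n=cv2.undistortPoints(np.stack([u,v],1).astype(float)[:,None],np.array(f['K'],float),np.array(f['dist'],float))[:,0]
    return (np.c_[n*z[:,None],z]-f['t'])@f['R']
def masks(c,n): return robot.silhouettes(c,n)
def rectfit(f,mask,z):
    cs,_=cv2.findContours(mask.astype(np.uint8),cv2.RETR_EXTERNAL,cv2.CHAIN_APPROX_NONE)
    c=max(cs,key=cv2.contourArea)[:,0]
    w=np.array([at_z(f,p,z)[:2] for p in c],np.float32)
    (cx,cy),(a,b),_=r=cv2.minAreaRect(w); B=cv2.boxPoints(r)
    e=[B[1]-B[0],B[2]-B[1]]; L=max(e,key=np.linalg.norm)
    return np.round([cx,cy,max(a,b),min(a,b),np.degrees(np.arctan2(L[1],L[0]))%180],1)
E
python3 - <<'E'
from m import *
for c in ['top','scene']:
    f=cam(c)
    for n,zs in [('roller_mid',(41,)),('rest',(0,8)),('dock',(12,)),('cassette',(57,))]:
        for r in masks(c,n)[:2]:
            m=r['mask']; P=world(f,m)
            print(c,n,round(r['score'],2),m.sum(),[list(rectfit(f,m,z)) for z in zs],'z',np.percentile(P[:,2],[2,50,98]).round(),'mean',P.mean(0).round(1))
    # clouds in fixed areas
    A=world(f,np.ones((480,640),bool))
    for nm,ctr,rad,lo in [('roller',(538,-228),85,34),('fixedroll+',(480,232),130,20)]:
        Q=A[(np.hypot(*(A[:,:2]-ctr).T)<rad)&(A[:,2]>lo)&(A[:,2]<110)]
        print(nm,len(Q),Q.mean(0).round(1),Q[:,2].max().round(1))
        np.save(f'{c}_{nm[:5]}.npy',Q)
        if nm=='roller':
            u,s,vt=np.linalg.svd(Q-Q.mean(0),full_matrices=False); t=(Q-Q.mean(0))@vt[0]
            print('axis',vt[0].round(3),'yaw',np.degrees(np.arctan2(vt[0,1],vt[0,0]))%180,'mid',(Q.mean(0)+vt[0]*(t.max()+t.min())/2).round(1),np.ptp(t))
E
```

```text
top roller_mid 0.72 139 [[np.float64(373.8), np.float64(-277.9), np.float64(106.9), np.float64(14.0), np.float64(5.1)]] z [ 9. 16. 21.] mean [ 375.3 -283.    15.5]
top roller_mid 0.71 230 [[np.float64(537.0), np.float64(-227.0), np.float64(118.7), np.float64(20.8), np.float64(50.6)]] z [ 7. 47. 53.] mean [ 534.6 -228.1   44.1]
top rest 0.63 503 [[np.float64(525.6), np.float64(-215.1), np.float64(109.4), np.float64(34.4), np.float64(51.4)], [np.float64(524.3), np.float64(-213.9), np.float64(108.8), np.float64(34.2), np.float64(51.4)]] z [-0.  8. 44.] mean [ 532.3 -221.1   10.3]
top dock 0.96 1016 [[np.float64(515.7), np.float64(202.6), np.float64(143.3), np.float64(36.3), np.float64(10.3)]] z [ 5. 13. 41.] mean [472.6 226.6  16.2]
top cassette 0.74 1454 [[np.float64(484.5), np.float64(227.9), np.float64(184.5), np.float64(116.9), np.float64(4.8)]] z [11. 24. 80.] mean [480.  234.3  37.3]
roller 260 [ 535.2 -226.1   45.9] 57.2
axis [-0.619 -0.785  0.006] yaw 51.73136090066012 mid [ 535.  -226.3   45.9] 120.04931541166613
fixedroll+ 1241 [474.2 233.   44.1] 89.6
scene roller_mid 0.71 23
[... 618 characters left out ...]
-472.7), np.float64(91.4), np.float64(87.7), np.float64(66.1)], [np.float64(413.9), np.float64(-465.4), np.float64(90.7), np.float64(87.1), np.float64(66.1)]] z [ 2.  6. 11.] mean [ 413.1 -466.4    6.3]
scene dock 0.65 1477 [[np.float64(496.0), np.float64(234.8), np.float64(185.7), np.float64(114.5), np.float64(12.0)]] z [ 4. 11. 38.] mean [512.1 247.   14.7]
scene cassette 0.87 2473 [[np.float64(498.4), np.float64(233.0), np.float64(183.2), np.float64(123.9), np.float64(10.9)]] z [12. 23. 80.] mean [488.  233.5  37.3]
roller 292 [ 542.9 -225.7   44.4] 54.6
axis [ 0.626  0.779 -0.009] yaw 51.21651845027191 mid [ 540.4 -228.9   44.5] 123.55219029996331
fixedroll+ 1841 [485.2 234.1  47.5] 86.9
```

```bash
python3 - <<'E'
from m import *
for c in ['top','scene']:
    f=cam(c); hsv=cv2.cvtColor(f['color'],cv2.COLOR_BGR2HSV); H,S,V=[hsv[...,i].astype(int) for i in range(3)]
    W=world(f,f['depth']>=-1) if False else None
    for nm,m in [('orange',(H>=5)&(H<=13)&(S>190)&(V>90)),('blue',(H>100)&(H<125)&(S>150)),('red',((H<4)|(H>175))&(S>130)),('wood',(H>=8)&(H<=20)&(S>60)&(S<190))]:
        n,l,st,ce=cv2.connectedComponentsWithStats(m.astype(np.uint8))
        for i in range(1,n):
            if st[i,4]<4: continue
            P=world(f,l==i)
            if len(P)<4: continue
            q=P.mean(0)
            if np.hypot(q[0]-480,q[1]-232)>125: continue
            z={'orange':68,'blue':38,'red':80,'wood':60}[nm]
            a=at_z(f,ce[i],z)
            ex=''
            if nm=='wood': ex=rectfit(f,l==i,57)
            print(c,nm,st[i,4],ce[i].round(1),'depthmean',q.round(1),'at_z',a.round(1)[:2],ex)
E
```

```text
top orange 12 [237.2 272.8] depthmean [489.1 206.8  69.6] at_z [489.3 207. ] 
top orange 5 [217.4 275.8] depthmean [481.3 263.2  72.1] at_z [481.9 264. ] 
top orange 7 [218.7 280.4] depthmean [468.  259.5  70.1] at_z [468.3 260. ] 
top blue 38 [243.9 274.2] depthmean [489.2 191.9  36.1] at_z [489.  191.6] 
top blue 25 [215.  281.2] depthmean [470.3 276.8  37.5] at_z [470.2 276.7] 
top red 8 [233.9 249.9] depthmean [555.4 215.9  76.7] at_z [554.8 215.4] 
top red 5 [211.4 255.2] depthmean [542.1 281.8  72.4] at_z [540.7 280.1] 
top wood 5 [235.2 270.2] depthmean [502.8 218.9  29.8] at_z [498.1 214.1] [497.7 213.8   8.9   2.9 178.5]
top wood 4 [216.8 274.2] depthmean [488.  268.2  57.3] at_z [487.6 267.6] [487.3 267.5   5.8   2.9  88.5]
top wood 9 [236.9 277.2] depthmean [480.8 212.8  36. ] at_z [477.4 208.9] [477.8 209.8  21.1   6.1  44.3]
top wood 12 [221.2 279.9] depthmean [474.7 260.   30.7] at_z [470.7 254.5] [471.  255.5  23.5   5.8   1.1]
top wood 46 [249.2 293.2] depthmean [430.2 173.1  58.7] at_z [430.1 173. ] [430.2 173.2  24.5  14.8 107.1]
top wood 129 [231.8 297. ] depthmean
[... 335 characters left out ...]
scene blue 6 [409.7 290.7] depthmean [499.4 190.8  34.3] at_z [501.3 192. ] 
scene blue 45 [444.9 310.4] depthmean [477.9 276.8  34.9] at_z [479.6 277.5] 
scene wood 53 [423.9 263.5] depthmean [436.6 171.8  61.6] at_z [435.6 171.3] [434.  169.5  20.   16.7  94.7]
scene wood 165 [443.  274.5] depthmean [425.7 219.8  60.6] at_z [425.4 219.7] [423.7 218.5  58.2  16.9 102.1]
scene wood 81 [418.1 289.7] depthmean [488.7 204.8  44.8] at_z [496.8 209.2] [495.2 208.4  57.   11.3  24.2]
scene wood 66 [462.9 286. ] depthmean [415.5 268.9  60.9] at_z [415.  268.7] [413.4 267.8  23.4  16.4 100.6]
scene wood 63 [439.7 301.8] depthmean [478.3 258.5  49.7] at_z [483.9 261. ] [481.4 260.5  51.3   9.4  20.1]
```

```bash
cat > go.py <<'E'
# go.py x y z yaw(tool x): remaining move in the present tool axes, units
import sys
from h import *
from scipy.spatial.transform import Rotation as R
def go(x,y,z,yaw):
    s=robot.state(); O=np.array(s['orientation']); c,q=np.cos(np.radians(yaw)),np.sin(np.radians(yaw))
    T=np.array([[c,q,0],[q,-c,0],[0,0,-1]])
    d=O.T@(np.array([x,y,z])-s['tcp_pos']); r=R.from_matrix(O.T@T).as_rotvec()
    print('t',s['time_s'],'tcp',s['tcp_pos'].round(1),'F',np.round(s['wrist_force'],1),'gap',round(s['finger_gap'],1),'grip',round(s['grip_force'],1))
    print('shift now',(d/25).round(3),'turn',(r/.5).round(3),'shift if turned first',(T.T@(np.array([x,y,z])-s['tcp_pos'])/25).round(3))
if __name__=='__main__': go(*map(float,sys.argv[1:]))
E
python3 -m jog '[0.98,-0.36,0,0,0,0, 0.98,-0.36,0,0,0,0, 0.98,-0.36,0,0,0,0, 0.98,-0.36,0,0,0,0, 0.98,-0.36,0,0,0,0, 0.98,-0.36,0,0,0,0, 0.98,-0.36,0,0,0,0, 0.98,-0.36,0,0,0,0, 0.98,-0.36,0,0,0,0, 0.98,-0.36,0,0,0,0, 0.98,-0.36,0,0,0,0, 0.98,-0.36,0,0,0,0, 0.98,-0.36,0,0,0,0, 0.98,-0.36,0,0,0,0, 0.98,-0.36,0,0,0,0, 0.98,-0.36,0,0,0,0, 0.98,-0.36,0,0,0,0, 0.98,-0.36,0,0,0,0, 0.98,-0.36,0,0,0,0]'
python3 go.py 537.5 -227.5 90 51.4
```

```text
time_s: 3.58
tcp_pos: [539.6, -227.0, 231.3]
orientation: [[0.969, 0.247, 0.0], [0.247, -0.969, -0.0], [0.0, 0.0, -1.0]]
wrist_force: [0.1, -0.5, -0.4]
finger_gap: 85.7
grip_force: 0.0
t 3.5833 tcp [ 539.6 -227.   231.3] F [ 0.1 -0.5 -0.4] gap 85.7 grip 0.0
shift now [-8.600e-02 -2.000e-03  5.652e+00] turn [ 0.    -0.    -1.294] shift if turned first [-0.067 -0.053  5.652]
```

```bash
python3 -m jog '[-0.09,0,0.9,0,0,-0.216, 0,0,0.9,0,0,-0.216, 0,0,0.9,0,0,-0.216, 0,0,0.9,0,0,-0.216, 0,0,0.9,0,0,-0.216, 0,0,0.9,0,0,-0.216, 0,0,0.8,0,0,0, 0,0,0.5,0,0,0]' | head -3
python3 go.py 537.5 -227.5 22 51.4
python3 - <<'E'
from m import *
for c in ['top','scene']:
    f=cam(c); cv2.imwrite(f'pics/{c}1.png',f['color'])
    for g in robot.silhouettes(c,'roller_mid')[:2]:print(c,g['score'],rectfit(f,g['mask'],41))
E
```

```text
time_s: 4.25
tcp_pos: [535.4, -227.9, 61.6]
orientation: [[0.623, 0.782, -0.002], [0.782, -0.623, 0.001], [-0.0, -0.002, -1.0]]
t 4.25 tcp [ 535.4 -227.9   61.6] F [-0.1 -0.1  0.3] gap 85.1 grip 0.0
shift now [0.067 0.059 1.586] turn [-0.005  0.001  0.003] shift if turned first [0.066 0.055 1.586]
top 0.58 [739.5  20.3  67.6  62.7 134.9]
scene 0.71 [ 541.2 -230.   129.8   15.3   51.3]
scene 0.7 [ 378.8 -263.1   77.3   21.6    1.5]
```

```bash
python3 -m jog '[0.07,0.06,0.8,0,0,0, 0,0,0.6,0,0,0, 0,0,0.18,0,0,0, 0,0,0,0,0,0]' | head -2
python3 -m jog '[0,0,0,0,0,0, 0,0,0,0,0,0, 0,0,0,0,0,0, 0,0,0,0,0,0, 0,0,0,0,0,0, 0,0,0,0,0,0, 0,0,0,0,0,0, 0,0,0,0,0,0, 0,0,0,0,0,0, 0,0,0,0,0,0]' -1
python3 go.py 482 234 22 101.6
```

```text
time_s: 4.78
tcp_pos: [538.5, -228.0, 24.3]
time_s: 5.62
tcp_pos: [539.3, -228.5, 24.8]
orientation: [[0.623, 0.782, 0.001], [0.782, -0.623, -0.001], [0.0, 0.002, -1.0]]
wrist_force: [1.1, -1.9, 5.3]
finger_gap: 13.7
grip_force: 58.6
t 5.6167 tcp [ 539.3 -228.5   24.8] F [ 1.1 -1.9  5.3] gap 13.7 grip 58.6
shift now [ 13.037 -13.327   0.094] turn [ 3.000e-03  1.000e-03 -1.751e+00] shift if turned first [18.585  1.474  0.113]
```

```bash
python3 -m jog '[0,0,-0.3,0,0,0, 0,0,-0.6,0,0,0, 0,0,-0.9,0,0,0, 0,0,-0.9,0,0,0, 0,0,-0.9,0,0,0, 0,0,-0.9,0,0,0, 0,0,-0.9,0,0,0, 0,0,0,0,0,0]' | grep -v orient
python3 - <<'E'
from m import *
for c in ['top','scene']:
    f=cam(c); cv2.imwrite(f'pics/{c}2.png',f['color'])
s=cv2.imread('pics/scene2.png'); s=s[60:260,180:400]; cv2.imwrite('pics/c2.png',cv2.resize(s,(660,600),interpolation=cv2.INTER_CUBIC))
E
```

```text
time_s: 6.28
tcp_pos: [540.0, -228.7, 163.6]
wrist_force: [1.2, -0.6, 0.6]
finger_gap: 13.6
grip_force: 58.6
```

View pics/c2.png

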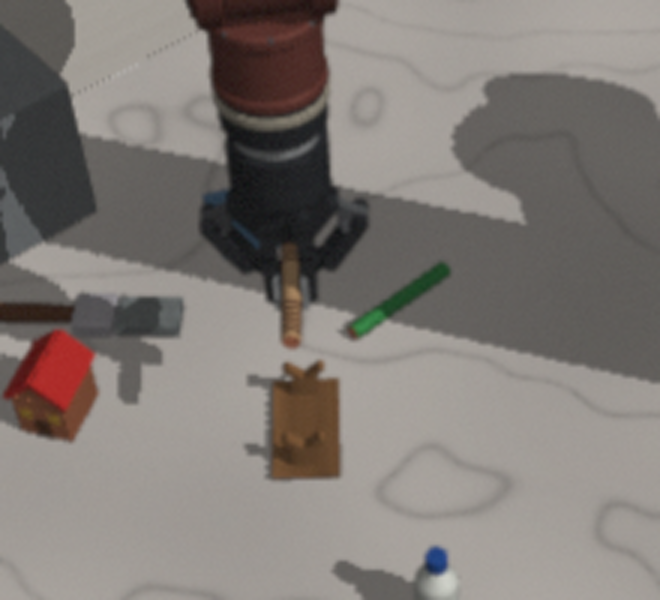

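The roller is held (crop px 290,295; scene about 277,158) and the rest is empty. Next I carry it over the fork.

```bash
python3 -m jog '[0.4,-0.31,0,0,0,0, 0.79,-0.61,0,0,0,0, 0.79,-0.61,0,0,0,0, 0.79,-0.61,0,0,0,0, 0.79,-0.61,0,0,0,0, 0.79,-0.61,0,0,0,0, 0.79,-0.61,0,0,0,0, 0.79,-0.61,0,0,0,0, 0.79,-0.61,0,0,0,0, 0.79,-0.61,0,0,0,0, 0.79,-0.61,0,0,0,0, 0.79,-0.61,0,0,0,0, 0.79,-0.61,0,0,0,0, 0.79,-0.61,0,0,0,0, 0.79,-0.61,0,0,0,0, 0.79,-0.61,0,0,0,0, 0.79,-0.61,0,0,0,0, 0.79,-0.61,0,0,0,0, 0.79,-0.61,0,0,0,0, 0.4,-0.31,0,0,0,0]' | head -2
python3 -m jog '[0,0,0,0,0,-0.219, 0,0,0,0,0,-0.219, 0,0,0,0,0,-0.219, 0,0,0,0,0,-0.219, 0,0,0,0,0,-0.219, 0,0,0,0,0,-0.219, 0,0,0,0,0,-0.219, 0,0,0,0,0,-0.219]' |head -3
python3 go.py 542.7 246.5 120 101.6
```

```text
time_s: 8.05
tcp_pos: [544.1, 249.0, 157.8]
time_s: 8.72
tcp_pos: [544.7, 246.1, 158.1]
orientation: [[-0.207, 0.978, -0.003], [0.978, 0.207, -0.001], [-0.0, -0.003, -1.0]]
t 8.7167 tcp [544.7 246.1 158.1] F [0.2 0.2 0.8] gap 14.2 grip 58.5
shift now [ 0.034 -0.07   1.524] turn [-0.005  0.001  0.012] shift if turned first [ 0.034 -0.074  1.524]
```

```bash
python3 -m jog '[0.03,-0.07,0.6,-0.005,0,0.012, 0,0,0.9,0,0,0, 0,0,0.9,0,0,0, 0,0,0.1,0,0,0, 0,0,0,0,0,0]' |head -2
python3 go.py 542.7 246.5 38 101.6
python3 - <<'E'
from m import *
ims=[]
for c,(x,y) in [('top',(170,200)),('scene',(360,210))]:
    f=cam(c); cv2.imwrite(f'pics/{c}3.png',f['color'])
    ims.append(cv2.resize(f['color'][y:y+140,x:x+130],(400,431),interpolation=cv2.INTER_CUBIC))
    hsv=cv2.cvtColor(f['color'],cv2.COLOR_BGR2HSV); H,S,V=[hsv[...,i].astype(int) for i in range(3)]
    n,l,st,ce=cv2.connectedComponentsWithStats(((H>=8)&(H<=20)&(S>60)&(S<190)).astype(np.uint8))
    for i in range(1,n):
        if st[i,4]<10: continue
        P=world(f,l==i)
        if len(P)<4: continue
        q=np.median(P,0)
        if np.hypot(q[0]-490,q[1]-235)>140 : continue
        z=105 if q[2]>90 else 57
        print(c,st[i,4],ce[i].round(1),'depth',q.round(1),'rect',rectfit(f,l==i,114 if q[2]>85 else 57))
cv2.imwrite('pics/c3.png',np.hstack(ims))
E
```

```text
time_s: 9.13
tcp_pos: [542.2, 246.2, 95.0]
t 9.1333 tcp [542.2 246.2  95. ] F [-0.1  0.1  0. ] gap 13.9 grip 58.6
shift now [0.009 0.029 2.281] turn [-0.004  0.001 -0.011] shift if turned first [0.008 0.024 2.281]
top 10 [207.2 219.5] depth [519.5 185.9 558.6] rect [638.5 286.5  23.9   8.5  74.2]
top 21 [218.1 245.7] depth [519.2 211.3 323.7] rect [559.9 255.4  38.8   8.2 162.8]
top 103 [232.1 250.2] depth [546.1 214.1 118.1] rect [547.9 214.4  54.9  15.9 100.2]
top 10 [236.8 276.8] depth [481.4 213.5  34.8] rect [479.1 210.4  23.3   7.   39.3]
top 13 [145.4 290.4] depth [376.8 260.5 658.4] rect [439.9 452.9  20.6   7.6  20.9]
top 46 [249.1 293.2] depth [430.2 173.   63.5] rect [430.2 173.6  23.5  15.7 110.5]
scene 13 [578.2  31.4] depth [367.9 258.4 664.5] rect [-531.3  -74.8   51.4    6.7   18.8]
scene 15 [568.7  54.9] depth [358.6 255.  619.6] rect [-404.4  -26.2   46.     7.4   14.5]
scene 48 [451.  279.1] depth [423.3 242.2  62.2] rect [419.6 238.6  17.7  15.7 106.1]
scene 65 [462.9 286. ] depth [416.2 269.1  61.7] rect [413.4 267.8  23.4  16.4 100.6]
scene 129 [402.3 291.4] depth [556.2 207.2 118. ] rect [553.2 206.1  42.5  16.6  99.5]
scene 242 [434.9 308.3] depth [537.9 272.  116.4] rect [526.2 270.4  61.9  45.8  38.4]
```

View pics/c3.png

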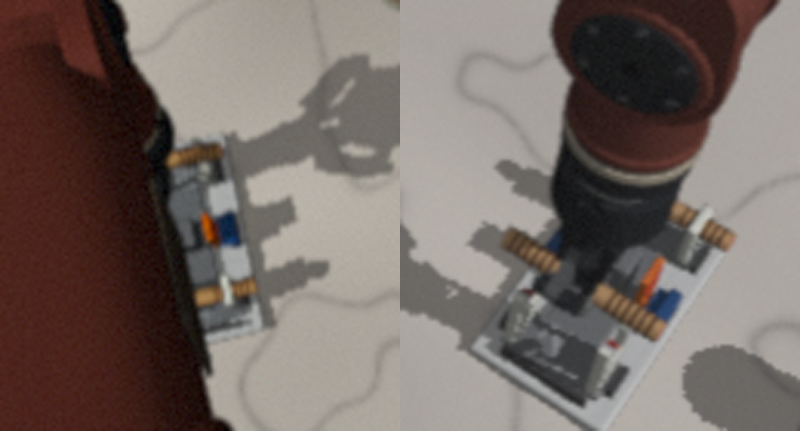

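The held roller sits over the red-jawed fork: its ends are at scene px (402,291) and (435,308), and it lies parallel to the fixed roller. The measured spacing is 123.5 mm from top and 124.4 mm from scene, against 124 nominal. That is aligned, so I press down.

```bash
python3 -m jog '[0,0,0.2,0,0,-0.005, 0,0,0.2,0,0,0, 0,0,0.2,0,0,0, 0,0,0.2,0,0,0, 0,0,0.2,0,0,0, 0,0,0.2,0,0,0, 0,0,0.2,0,0,0, 0,0,0.2,0,0,0]' |grep -v ori
python3 go.py 542.2 246.2 38 101.6
```

```text
time_s: 9.9
tcp_pos: [544.0, 246.7, 56.5]
wrist_force: [-4.0, 0.3, 5.0]
finger_gap: 14.1
grip_force: 59.0
t 9.9 tcp [544.  246.7  56.5] F [-4.   0.3  5. ] gap 14.1 grip 59.0
shift now [-0.006 -0.075  0.738] turn [ 0.004 -0.    -0.006] shift if turned first [-0.006 -0.074  0.738]
```

```bash
python3 -m jog '[0,-0.06,0,0,0,0, 0,0,0.15,0,0,0, 0,0,0.15,0,0,0, 0,-0.01,0.15,0,0,0, 0,-0.01,0.15,0,0,0, 0,0,0.15,0,0,0, 0,0,0,0,0,0]' |grep -v ori
python3 go.py 542.2 246.2 38 101.6
```

```text
time_s: 10.48
tcp_pos: [542.7, 246.5, 40.1]
wrist_force: [-9.9, -3.3, 27.4]
finger_gap: 13.9
grip_force: 61.7
t 10.4833 tcp [542.7 246.5  40.1] F [-9.9 -3.3 27.4] gap 13.9 grip 61.7
shift now [-0.007 -0.024  0.084] turn [ 0.008  0.    -0.006] shift if turned first [-0.007 -0.024  0.084]
```

```bash
python3 -m jog '[0,0,-0.02,0,0,0, 0,0,0,0,0,0, 0,0,0,0,0,0, 0,0,0,0,0,0, 0,0,0,0,0,0]' -0.4|grep -v ori
python3 - <<'E'
from m import *
f=cam('scene'); cv2.imwrite('pics/scene4.png',f['color'])
cv2.imwrite('pics/c4.png',cv2.resize(f['color'][240:360,360:500],(700,600),interpolation=cv2.INTER_CUBIC))
E
```

```text
time_s: 10.9
tcp_pos: [542.3, 246.3, 38.2]
wrist_force: [-0.3, 0.0, -0.4]
finger_gap: 25.5
grip_force: 0.0
```

View pics/c4.png

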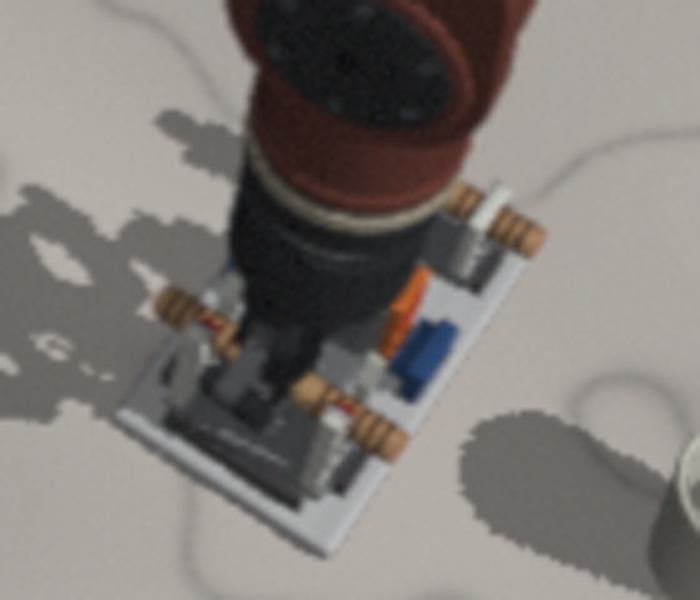

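```bash
python3 -m jog '[0,0,-0.15,0,0,0, 0,0,-0.3,0,0,0, 0,0,-0.5,0,0,0, 0,0,-0.8,0,0,0, 0,0,-0.8,0,0,0, 0,0,-0.8,0,0,0, 0,0,-0.8,0,0,0, 0,0,-0.8,0,0,0, 0,0,0,0,0,0]'|grep -v ori
python3 - <<'E'
from m import *
ims=[]
for c,(x,y) in [('top',(175,220)),('scene',(360,240))]:
    f=cam(c); cv2.imwrite(f'pics/{c}5.png',f['color'])
    ims.append(cv2.resize(f['color'][y:y+120,x:x+120],(400,400),interpolation=cv2.INTER_CUBIC))
    hsv=cv2.cvtColor(f['color'],cv2.COLOR_BGR2HSV); H,S,V=[hsv[...,i].astype(int) for i in range(3)]
    n,l,st,ce=cv2.connectedComponentsWithStats(((H>=8)&(H<=20)&(S>60)&(S<190)).astype(np.uint8))
    for i in range(1,n):
        P=world(f,l==i)
        if st[i,4]<10 or len(P)<4: continue
        q=np.median(P,0)
        if np.hypot(q[0]-490,q[1]-235)>125 or q[2]>110: continue
        print(c,st[i,4],ce[i].round(1),'depth',q.round(1),'rect',rectfit(f,l==i,57))
cv2.imwrite('pics/c5.png',np.hstack(ims))
E
python3 go.py 481.8 233.9 130 191.6
```

```text
time_s: 11.7
tcp_pos: [544.3, 247.0, 167.1]
wrist_force: [0.5, 0.2, 0.2]
finger_gap: 25.8
grip_force: 0.0
t 11.75 tcp [543.6 246.8 165.1] F [ 0.1  0.5 -0.5] gap 25.6 grip 0.0
shift now [-0.017 -2.534  1.384] turn [ 0.012  0.01  -3.147] shift if turned first [ 2.524 -0.009  1.402]Traceback (most recent call last):
  File "<stdin>", line 9, in <module>
  File "m.py", line 4, in world
    n=cv2.undistortPoints(np.stack([u,v],1).astype(float)[:,None],np.array(f['K'],float),np.array(f['dist'],float))[:,0]
      ~~~~~~~~~~~~~~~~~~~^^^^^^^^^^^^^^^^^^^^^^^^^^^^^^^^^^^^^^^^^^^^^^^^^^^^^^^^^^^^^^^^^^^^^^^^^^^^^^^^^^^^^^^^^^
cv2.error: OpenCV(4.12.0) /io/opencv/modules/calib3d/src/undistort.dispatch.cpp:347: error: (-215:Assertion failed) CV_IS_MAT(_src) && CV_IS_MAT(_dst) && (_src->rows == 1 || _src->cols == 1) && (_dst->rows == 1 || _dst->cols == 1) && _src->cols + _src->rows - 1 == _dst->rows + _dst->cols - 1 && (CV_MAT_TYPE(_src->type) == CV_32FC2 || CV_MAT_TYPE(_src->type) == CV_64FC2) && (CV_MAT_TYPE(_dst->type) == CV_32FC2 || CV_MAT_TYPE(_dst->type) == CV_64FC2) in function 'cvUndistortPointsInternal'
```

```bash
python3 -m jog '[0,-0.85,0,0.012,0.01,0, 0,-0.85,0,0,0,0, 0,-0.83,0,0,0,0, 0,0,0,0,0,-0.242, 0,0,0,0,0,-0.242, 0,0,0,0,0,-0.242, 0,0,0,0,0,-0.242, 0,0,0,0,0,-0.242, 0,0,0,0,0,-0.242, 0,0,0,0,0,-0.242, 0,0,0,0,0,-0.242, 0,0,0,0,0,-0.242, 0,0,0,0,0,-0.242, 0,0,0,0,0,-0.242, 0,0,0,0,0,-0.242, 0,0,0,0,0,-0.242, 0,0,0,0,0,0]' 1 |grep -v ori
cat > look.py <<'E'
import sys
from m import *
ims=[]
for c,(x,y) in [('top',(175,220)),('scene',(360,240))]:
    f=cam(c); cv2.imwrite(f'pics/{c}{sys.argv[1]}.png',f['color'])
    ims.append(cv2.resize(f['color'][y:y+120,x:x+120],(400,400),interpolation=cv2.INTER_CUBIC))
    hsv=cv2.cvtColor(f['color'],cv2.COLOR_BGR2HSV); H,S,V=[hsv[...,i].astype(int) for i in range(3)]
    n,l,st,ce=cv2.connectedComponentsWithStats(((H>=8)&(H<=20)&(S>60)&(S<190)).astype(np.uint8))
    for i in range(1,n):
        if st[i,4]<20 or ((l==i)&(f['depth']>0)).sum()<4: continue
        q=np.median(world(f,l==i),0)
        if np.hypot(q[0]-490,q[1]-235)>125 or q[2]>110: continue
        print(c,st[i,4],ce[i].round(1),'depth',q.round(1),'rect',rectfit(f,l==i,57))
cv2.imwrite(f'pics/c{sys.argv[1]}.png',np.hstack(ims))
E
python3 look.py 5
python3 go.py 481.8 233.9 39 191.6
```

```text
time_s: 13.17
tcp_pos: [479.6, 233.6, 161.8]
wrist_force: [-0.1, -0.1, -0.3]
finger_gap: 85.6
grip_force: 0.0
top 138 [232.8 254. ] depth [545.5 208.4  64.4] rect [545.9 224.7  77.9  20.2  99.1]
top 46 [249.1 293.3] depth [429.8 172.7  63.7] rect [429.6 173.5  23.6  15.7 107.1]
scene 53 [424.1 263.4] depth [436.2 172.2  61.3] rect [433.9 170.1  20.3  16.9 100.7]
scene 166 [443.  274.6] depth [426.2 220.3  61.2] rect [423.7 218.9  57.4  17.2 101.5]
scene 90 [418.2 289.5] depth [491.1 206.3  47.7] rect [494.5 208.1  55.5  11.3  24.2]
scene 64 [463.  286.1] depth [415.7 269.1  60.8] rect [412.8 268.5  22.1  16.8 106.4]
scene 63 [439.6 302.3] depth [484.7 260.9  51.7] rect [481.4 260.5  51.3   9.4  20.1]
scene 337 [415.9 314.1] depth [545.3 247.6  61.7] rect [544.4 244.3 121.6  17.5 101.2]
t 13.2667 tcp [479.7 233.7 162. ] F [ 0.7 -0.1 -0.9] gap 85.7 grip 0.0
shift now [-0.103 -0.032  4.919] turn [ 0.01  -0.009 -0.01 ] shift if turned first [-0.082 -0.008  4.919]
```

View pics/c5.png

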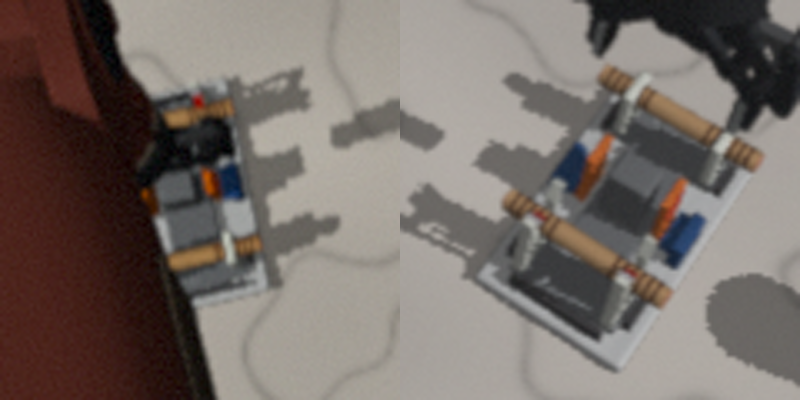

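Both views show the roller seated: scene px (416,314) at the same height and direction as the fixed roller, with the red jaws over it on both sides. Next I lower over the catches, which are at scene crop (598,165) and (672,210).

```bash
python3 -m jog '[-0.1,-0.02,0.6,0.01,-0.009,0, 0,0,0.8,0,0,0, 0,0,0.8,0,0,0, 0,0,0.8,0,0,0, 0,0,0.6,0,0,0, 0,0,0.4,0,0,0, 0,0,0.2,0,0,0, 0,0,0,0,0,0]' |grep -v ori
python3 go.py 481.8 233.9 39 191.4
```

```text
time_s: 13.93
tcp_pos: [482.1, 233.7, 56.6]
wrist_force: [0.2, -0.2, 0.5]
finger_gap: 85.1
grip_force: 0.0
t 13.9333 tcp [482.1 233.7  56.6] F [ 0.2 -0.2  0.5] gap 85.1 grip 0.0
shift now [0.008 0.011 0.703] turn [-0.    -0.001  0.002] shift if turned first [0.009 0.011 0.703]
```

```bash
python3 -m jog '[0,0.01,0.3,0,0,0, 0,0,0.25,0,0,0, 0,0,0.15,0,0,0, 0,0,0,0,0,0]' |grep -v ori
python3 -m jog '[0,0,0,0,0,0, 0,0,0,0,0,0, 0,0,0,0,0,0, 0,0,0,0,0,0, 0,0,0,0,0,0, 0,0,0,0,0,0, 0,0,0,0,0,0, 0,0,0,0,0,0, 0,0,0,0,0,0, 0,0,0,0,0,0]' -1 |grep -v ori
python3 go.py 481.8 233.9 39 191.4
```

```text
time_s: 14.27
tcp_pos: [482.2, 234.0, 39.3]
wrist_force: [-0.3, 0.3, -0.3]
finger_gap: 85.7
grip_force: 0.0
time_s: 15.1
tcp_pos: [483.5, 233.6, 42.0]
wrist_force: [-5.4, -6.3, 24.6]
finger_gap: 44.7
grip_force: 58.3
t 15.1 tcp [483.5 233.6  42. ] F [-5.4 -6.3 24.6] gap 44.7 grip 58.3
shift now [0.063 0.024 0.12 ] turn [-0.003  0.006  0.005] shift if turned first [0.063 0.023 0.121]
```

```bash
python3 -m jog '[0,0,-0.1,0,0,0, 0,0,-0.1,0,0,0, 0,0,-0.15,0,0,0, 0,0,-0.2,0,0,0, 0,0,-0.25,0,0,0, 0,0,-0.3,0,0,0, 0,0,-0.3,0,0,0, 0,0,-0.3,0,0,0, 0,0,-0.3,0,0,0, 0,0,-0.2,0,0,0, 0,0,0,0,0,0]' |grep -v ori
python3 - <<'E'
from m import *
f=cam('scene'); cv2.imwrite('pics/scene6.png',f['color'])
cv2.imwrite('pics/c6.png',cv2.resize(f['color'][210:360,350:510],(640,600),interpolation=cv2.INTER_CUBIC))
E
```

```text
time_s: 16.02
tcp_pos: [483.4, 234.4, 96.3]
wrist_force: [-0.3, 0.8, -4.9]
finger_gap: 43.3
grip_force: 62.3
```

View pics/c6.png

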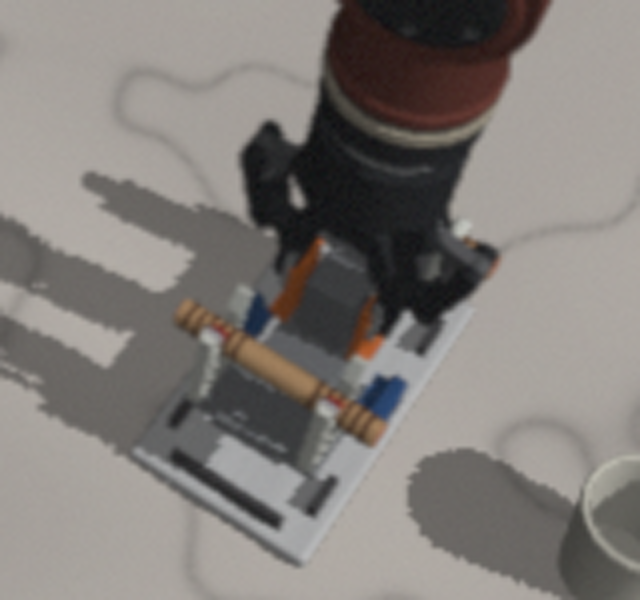

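The cassette is clear of the dock, level and held, with the roller in its fork at crop (280,370). I raise it further.

```bash
python3 -m jog '[0,0,-0.15,0,0,0, 0,0,-0.3,0,0,0, 0,0,-0.4,0,0,0, 0,0,-0.4,0,0,0, 0,0,-0.4,0,0,0, 0,0,-0.4,0,0,0, 0,0,-0.4,0,0,0, 0,0,-0.3,0,0,0, 0,0,-0.2,0,0,0, 0,0,-0.1,0,0,0, 0,0,0,0,0,0, 0,0,0,0,0,0, 0,0,0,0,0,0, 0,0,0,0,0,0, 0,0,0,0,0,0, 0,0,0,0,0,0]'
python3 - <<'E'
from m import *
f=cam('scene')
cv2.imwrite('pics/c7.png',cv2.resize(f['color'][190:340,350:510],(640,600),interpolation=cv2.INTER_CUBIC))
hsv=cv2.cvtColor(f['color'],cv2.COLOR_BGR2HSV); H,S=hsv[...,0],hsv[...,1]
n,l,st,ce=cv2.connectedComponentsWithStats(((H>=8)&(H<=20)&(S>60)&(S<190)).astype(np.uint8))
for i in range(1,n):
    m=(l==i)&(f['depth']>0)
    if m.sum()>40:
        P=world(f,m)
        if np.hypot(*(P.mean(0)[:2]-[482,234]))<125: print(m.sum(),np.median(P,0).round(1))
E
```

```text
time_s: 17.4
tcp_pos: [482.4, 234.0, 170.9]
orientation: [[-0.98, -0.2, 0.001], [-0.2, 0.98, 0.0], [-0.001, -0.0, -1.0]]
wrist_force: [0.3, -1.5, -5.1]
finger_gap: 43.6
grip_force: 62.3
127 [496.4 214.8 182.4]
89 [487.2 258.1 170.4]
394 [544.5 248.3 189.3]
```

View pics/c7.png

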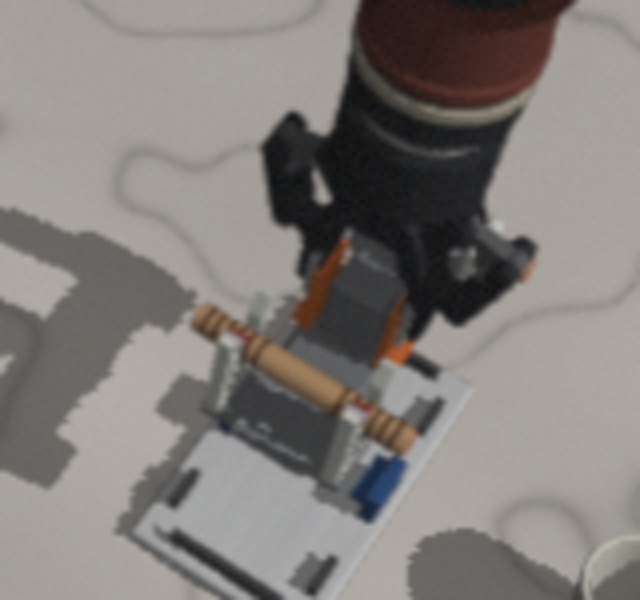

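The roller has risen from 61.7 to 189.3 mm, so the cassette is up about 128 mm. It is level and still, the roller is in its fork and the catches are pinched. I hand it in.

```bash
python3 -c "
from bench import robot
print(robot.sign_off())"
```

```text
the job is handed in; nothing more can be done
None
```

I handed the job in at about 17.5 s of the 61 s: the roller is home in the fork with both jaws over it, and the cassette is held level by its pinched catches about 128 mm above its docked height; the hand-in returned no verdict.

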